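Return a parts case through the sprung gate of its stock lane

TASK

Put the yellow-lidded parts case on the open white ledge of the stock lane, lengthwise in front of the orange flap, let go of it, then push it from behind through the sprung flap and on under the cover. Keep pushing gently, by feel, until it meets the end stop hidden inside and the green flag on the cover has come well up, then take the hand out so that the flap swings shut behind the case; never ram the case against the stop and do not disturb the other things.

Things in the scene. Friction and masses are not known exactly. Their poses are not given: they have to be found in the camera images.
- yellow_case: closed grey parts case with a yellow lid, 92 mm long (its x), 44 mm wide (its y), 42 mm high; origin at the centre of its underside, z up. It weighs roughly 0.17 to 0.35 kg. This is the one to return.
- blue_case: closed grey parts case with a blue lid, 92 mm long (its x), 44 mm wide (its y), 42 mm high; origin at the centre of its underside, z up. Bystander, leave it alone.
- red_case: closed grey parts case with a red lid, 92 mm long (its x), 44 mm wide (its y), 42 mm high; origin at the centre of its underside, z up. Bystander, leave it alone.
- pipe_clamp: round steel pipe clamp lying on its side, about 100 mm over its lugs, 22 mm high; origin under its centre. Bystander.
- small_clamp: round steel pipe clamp lying on its side, about 80 mm over its lugs, 22 mm high; origin under its centre. Bystander.
- plug_jar: clear jar with a red cap, 64 mm across, 85 mm high; origin under its centre. Bystander.
- tape_roll: yellow roll of tape lying flat, 90 mm across, 24 mm high; origin under its centre. Bystander.
- screwdriver: screwdriver lying on the table along its own x. Bystander.
- lane: the stock lane, fixed to the table. Origin on the table under the middle of the gate; x along the lane, the way the case is pushed; y to the left of that; z up. Floor top at z = 6 mm. Aluminium walls with tops at z = 46 mm: inner face at y = -25 mm from x = -15 mm on, and at y = +34 mm from x = 0 on (pocket for the open flap); a gate post at y = +25 to +38 mm, x = -15 to -3 mm.
- ledge (a point): middle of the open white ledge before the gate, on its top: lane x = -78, y = 0, z = 6 mm; axes as the lane's. The ledge spans lane x = -135 to 0 mm and is 100 mm wide; two yellow flared cheeks, 22 mm high, from x = -48 to -14 mm narrow the way from about 75 mm to 51 mm at the gate.
- gate (a point): middle of the gate opening at floor level: lane x = 0, y = 0, z = 6 mm; axes as the lane's. The opening is 50 mm wide: fingers either side of the case do not fit through it. Push on the case's rear end; closed fingers from above can follow it up to the cover, as the lane is open above from x = 0 to 97 mm.
- cover (a point): middle of the near edge of the grey cover, on its top: lane x = 97, y = 5, z = 55 mm; axes as the lane's. Cover to x = 225 mm, underside 46 mm above the floor. Under it, unseen, is a rubber-faced stop plate, its place different every time and not reported: a case just touching it has its rear end at lane x = 60 to 90 mm. The plate yields at about 5 N for 10 mm, stays where pushed, then is solid.
- flap (a joint): swing of the orange flap, rad: 0 shut, 1.5 folded along the left wall. A 52 x 34 x 4 mm plate on an upright hinge at lane x = 0, y = +29 mm; it swings inwards (to +x) only and a spring shuts it with 0.4 to 1.1 N at the tip; the case first meets it near the hinge, where it rubs harder (up to 12 N to push through). The tip sweeps to x = 53 mm: it shuts only when the case's rear end and the hand are clear of that.
- flag (a joint): rise of the green flag out of the black housing on top of the cover (lane x = 203 mm, housing top at z = 75 mm), m: 0 down, 0.015 fully up. It is worked by the hidden end-stop plate: 1.5 mm rise for each mm that the plate is pushed.
There are look-alikes about, which are no part of the job. Leave any purple look-alike of the yellow_case alone.

How it is judged:
By the outcome, as a careful person would: the job done as asked, in the order asked, and still so for the second after the job is handed in, with the robot touching nothing.
It also fails if it takes over 54 s, if anything falls off the work surface, if the arm or the gripper's body presses on something with over 40 N, if the wrist force passes 120 N, or if a joint passes its speed limit or range.

ROBOT

A 6-joint arm with a two-finger parallel gripper is mounted at the origin on the work surface. World frame = base frame: x ahead of the robot, y to its left, z up, the work surface at z = 0. Lengths are in m, angles in rad, forces in N, time in s.
With the tool pointing down it reaches from about 0.35 to 0.85 m from the base axis. Payload 8.1 kg.
Tool frame: the origin (TCP) lies at the very end of the fingers, on their centre line; the grasp point (between the pads) lies 19 mm behind it; x points along the fingers, y is the direction in which the jaws open and shut, and the axes are right-handed (so a half turn about x gives the same grasp; the last joint's range is limited). The gripper opens to 93 mm and grips with 3 to 60 N. Pads are 15 mm wide; open, the fingers measure 128 mm over their backs; the gripper's body (75 mm by 188 mm) begins 65 mm behind the grasp point.
Start: joints at [1.176, 0.13, 1.488, -0, 1.523, -0.085], TCP at [0.183, 0.571, 0.219] pointing down, gripper open.
Joint ranges: [-2.96, 2.96], [-0.89, 2.26], [0.02, 2.5], [-1.34, 4.48], [0, 2.73], [-2.66, 2.66]. Speed limits (rad/s): [2.39, 2.39, 2.79, 3.14, 3.14, 3.14].

INTERFACE

Orientations are given as [roll, pitch, yaw] about the fixed x, y, z axes, in that order (R = Rz(yaw) Ry(pitch) Rx(roll)).
In Python, from plant import get_state, grab_frame, finish_job gives the robot as it stands.
- The arm moves only by the tool apply_moves, never from a script. Its arguments are lists of equal length, an entry for each row: "translation": the shift along the world's x, y, z in m, a list of three; "twist": the turn, a rotation vector about the world's x, y, z in degrees, a list of three; "grip": the closure in counts, from 0 (fully open) to 255 (shut). In form: {"translation": [[x, y, z], ...], "twist": [[ax, ay, az], ...], "grip": [grip, ...]}. A call has 1 to 10 rows; each row shifts and turns the commanded pose from where the row before left it; what a row does not reach is not made up. A row lasts 1/12 s, in which the tool goes at most 41.7 mm and 7.16 degrees, less where a joint would pass 70% of its speed; a pose out of reach is approached as far as the arm can. A call with a gripper value outside its range is refused whole. The fingers move at their own pace and stop on an object; the grip force is fixed at half the most. Time passes only in rows, so rows that do not move let the fingers close. It gives the time, the measured TCP pose, the force and the opening at its end, in the units of the state.
- get_state(): the state, without advancing time (a new reading comes with each control period).
- grab_frame(name): name is "scene" or "top"; returns a dict with "frame" (384x512x3 uint8, blue, green, red), "mtx" (3x3 intrinsics, pixels), "k1" (the pictures are not rectified: a ray, as slopes to the right and down, at radius r is drawn at 1 + k1 r^2 times it, then the intrinsics apply), "world_to_cam" (4x4, takes a point from world to camera coordinates). Camera axes: x right, y down, z forward; pixel columns grow to the right and rows downward; lengths in m; the calibration is good to about 2 mm. A picture is of the moment at which its call begins. There is no depth.
- finish_job(): hands the job in, once; it reports no verdict.
The state is a dict: "time_s": time; "joints": joint angles; "joint_vel": joint speeds; "joint_torque": joint torques, N m; "tcp_pos": TCP position; "tcp_rot": TCP orientation; "contact_force": force on the tool from outside, world axes, zero at the start; "moment": the same for the moment, N m; "grip_width": opening from 0.0 (shut) to 1.0 (fully open).
Only numpy, scipy, OpenCV 4.12 (cv2) and the standard library are available. Lean on these libraries where they do the work, as an engineer would, in place of code of your own. Each camera call takes 0.05 s, during which the arm holds its last target.

## Working session

There is one attempt and no reset: what is moved stays moved. The work goes in short steps, Python scripts to look and compute and a tool call to move; the robot and the scene stay as the last step left them, time stands still between calls to the robot, and variables do not carry over. Pictures are saved under pics/ and viewed, and the job is handed in when it is done.

Besides the shell and the picture viewer there is one more tool, called after ">>>" by a JSON object that holds its "fn" and its "kwargs". apply_moves: Moves the arm, as the interface text tells. Its arguments: {"type":"object","properties":{"translation":{"type":"array","items":{"type":"array","items":{"type":"number"}}},"twist":{"type":"array","items":{"type":"array","items":{"type":"number"}}},"grip":{"type":"array","items":{"type":"number"}}},"required":["translation","twist","grip"]}

```bash
mkdir -p pics; ls
python3 - <<'E'
from plant import get_state, grab_frame
import cv2,json
s=get_state(); print({k:s[k] for k in('time_s','tcp_pos','tcp_rot','contact_force','grip_width')})
for n in('scene','top'):
    f=grab_frame(n); cv2.imwrite(f'pics/{n}0.png',cv2.resize(f['frame'],(800,600),interpolation=cv2.INTER_CUBIC)); cv2.imwrite(f'pics/raw_{n}0.png',f['frame']); print(n,f['mtx'],f['k1'],f['world_to_cam'])
E
```

```text
pics
{'time_s': 0.0, 'tcp_pos': array([0.18269242, 0.57093839, 0.21761244]), 'tcp_rot': array([-1.65347905,  1.56902425, -1.96329296]), 'contact_force': array([ 0.43802567, -0.37312038,  0.80661726]), 'grip_width': 0.9996353726455398}
scene [[380.46906323   0.         260.04981036]
 [  0.         380.46906323 193.01576801]
 [  0.           0.           1.        ]] -0.039888855708406154 [[-0.65081879  0.75915769 -0.01070104  0.37212634]
 [ 0.47306843  0.3944525  -0.78779026 -0.23160725]
 [-0.59383598 -0.51777102 -0.61585063  1.44437572]
 [ 0.          0.          0.          1.        ]]
top [[382.11467534   0.         254.52845425]
 [  0.         382.11467534 194.02301159]
 [  0.           0.           1.        ]] -0.09672925178212474 [[ 1.50060221e-02 -9.99883513e-01  2.78904715e-03  1.24998543e-02]
 [-9.92841385e-01 -1.52307791e-02 -1.18465213e-01  6.01822111e-01]
 [ 1.18493893e-01 -9.91389816e-04 -9.92954286e-01  1.09854227e+00]
 [ 0.00000000e+00  0.00000000e+00  0.00000000e+00  1.00000000e+00]]
```

View pics/top0.png

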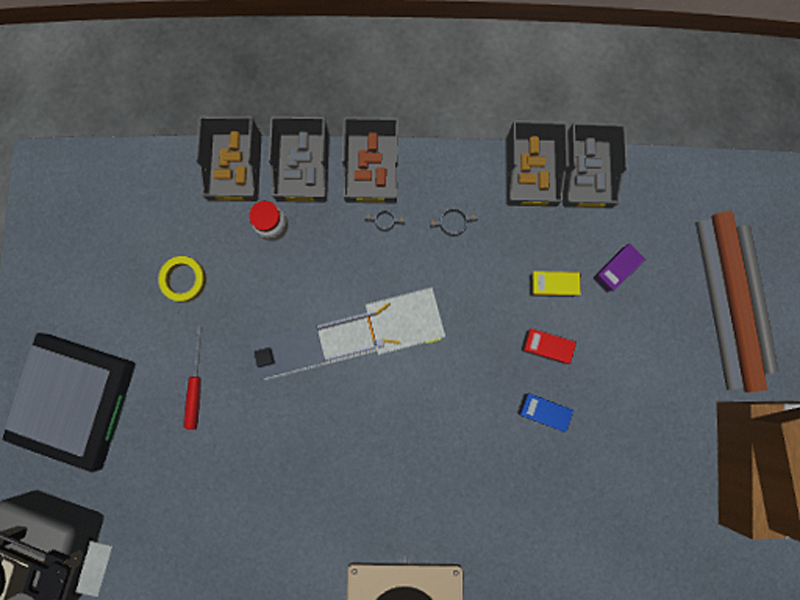

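View pics/scene0.png

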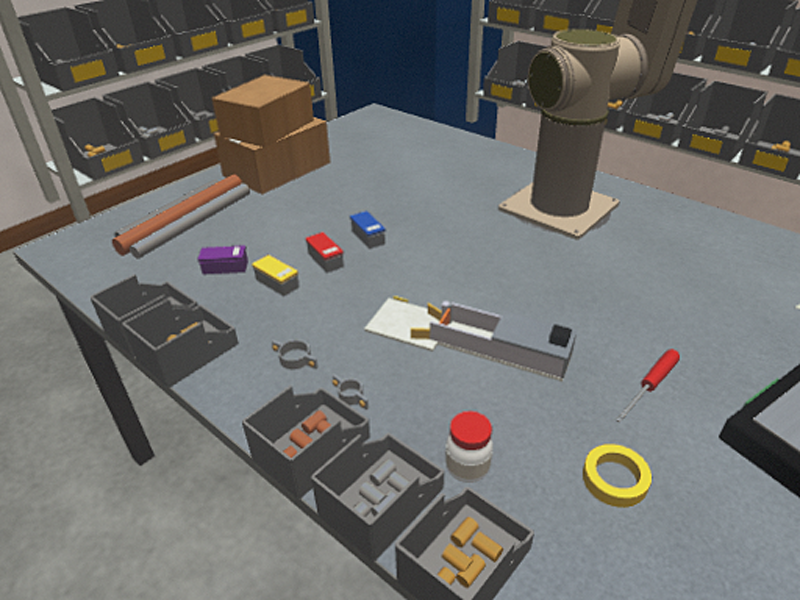

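The yellow-lidded case is at about (556,283) in the 800 px top view. The purple look-alike is at (620,267), red at (549,346) and blue at (546,412). Only (556,283) has a yellow lid. The ledge is at about (405,320), and the lane runs from it to the left. I'll enlarge both areas.

Run:
```python
import cv2
im=cv2.imread('pics/raw_top0.png')
cv2.imwrite('pics/c1.png',cv2.resize(im[150:210,320:420],(800,480),interpolation=cv2.INTER_CUBIC))
cv2.imwrite('pics/c2.png',cv2.resize(im[170:260,155:305],(800,480),interpolation=cv2.INTER_CUBIC))
im=cv2.imread('pics/raw_scene0.png')
cv2.imwrite('pics/c3.png',cv2.resize(im[180:250,225:375],(800,373),interpolation=cv2.INTER_CUBIC))
```

```text
(no output)
```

View pics/c1.png

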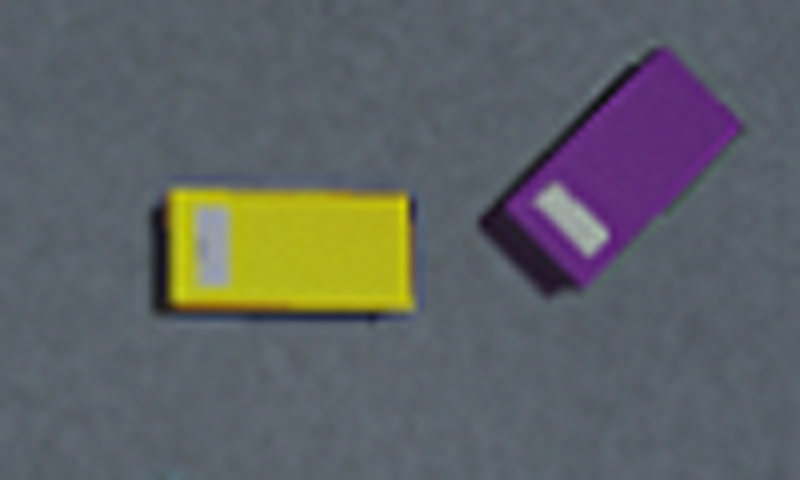

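View pics/c2.png

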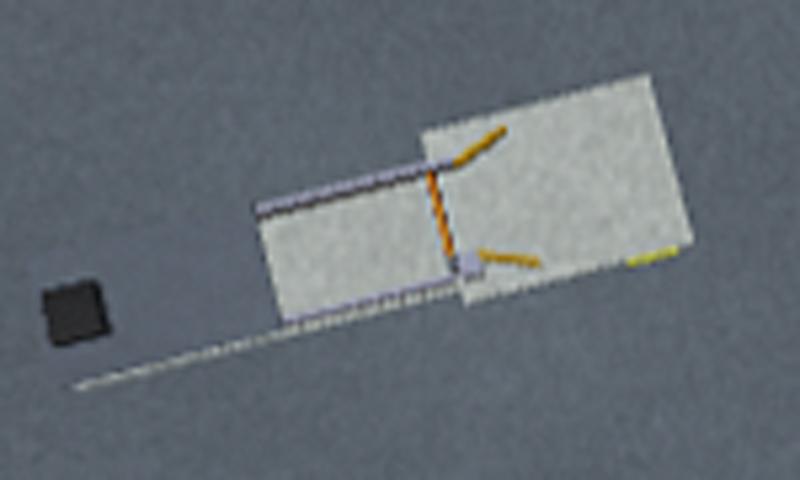

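View pics/c3.png

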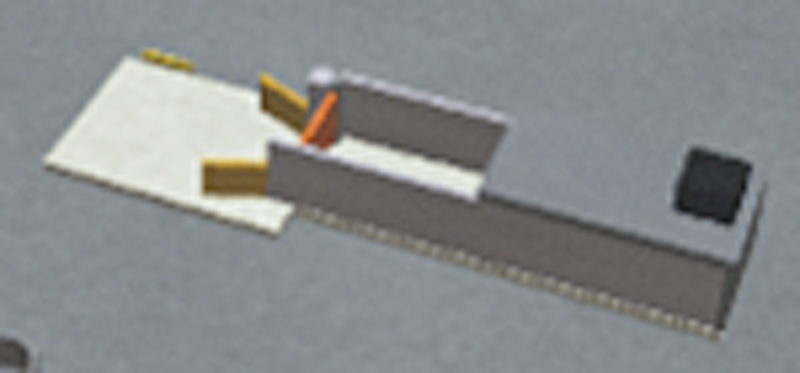

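```bash
cat > h.py <<'E'
import numpy as np,cv2
from scipy.optimize import least_squares
C={'scene':(380.46906323,260.04981036,193.01576801,-0.039888855708406154,np.array([[-0.65081879,0.75915769,-0.01070104,0.37212634],[0.47306843,0.3944525,-0.78779026,-0.23160725],[-0.59383598,-0.51777102,-0.61585063,1.44437572]])),
'top':(382.11467534,254.52845425,194.02301159,-0.09672925178212474,np.array([[1.50060221e-02,-9.99883513e-01,2.78904715e-03,1.24998543e-02],[-9.92841385e-01,-1.52307791e-02,-1.18465213e-01,6.01822111e-01],[1.18493893e-01,-9.91389816e-04,-9.92954286e-01,1.09854227]]))}
def proj(cam,P):
    f,cx,cy,k,M=C[cam]; P=np.atleast_2d(P); q=P@M[:,:3].T+M[:,3]; s=q[:,:2]/q[:,2:]
    s=s*(1+k*(s**2).sum(1,keepdims=True)); return s*f+[cx,cy]
def crop(pts,s,off): return (np.array(pts,float)+.5)/s-.5+np.array(off)
def place(p,L):
    c,s=np.cos(p[2]),np.sin(p[2]); L=np.atleast_2d(L); return np.c_[p[0]+c*L[:,0]-s*L[:,1],p[1]+s*L[:,0]+c*L[:,1],L[:,2]]
def fit(obs,p0):
    r=lambda p:np.concatenate([(proj(c,place(p,L))-px).ravel() for c,L,px in obs])
    o=least_squares(r,p0); return o.x,o.fun
def unproj(cam,px,z):
    return least_squares(lambda q:(proj(cam,[q[0],q[1],z])-px).ravel(),[.5,0]).x
E
python3 - <<'E'
from h import *
np.set_printoptions(precision=4,suppress=True)
Lc=np.array([[-.135,-.05,.006],[-.135,.05,.006],[0,.05,.006],[0,-.05,.006]])
top=crop([(650,74),(693,241),(467,305),(422,131)],16/3,(155,170))
sc=crop([(45,163),(128,55),(278,235)],16/3,(225,180))
o1=('top',Lc,top);o2=('scene',Lc[[0,1,3]],sc)
for o in([o1],[o2],[o1,o2]):
    p,f=fit(o,[.5,0,1.7]);print(p,np.degrees(p[2]),f)
    print([ (place(p,Lc[:])*1000).round(0)[0]])
a=np.array([[.046,.022,.042],[.046,-.022,.042],[-.046,-.022,.042],[-.046,.022,.042]])
# image left = world +y; up=+x. case x-> world ~+y
t=crop([(168,306),(170,190),(411,194),(411,311)],8,(320,150))
p,f=fit([('top',a,t)],[.6,-.35,1.57]);print(p,np.degrees(p[2]),f)
E
```

```text
[0.5545 0.0718 1.8434] 105.61987430354063 [-0.0834 -0.0995  0.4647  0.1755 -0.2869 -0.442  -0.0937  0.3661]
[array([639., -45.,   6.])]
[0.5545 0.0728 1.8405] 105.45040040940522 [ 0.0135 -0.1487  0.1037  0.5832 -0.1054 -0.3258]
[array([639., -44.,   6.])]
[0.5543 0.0722 1.8429] 105.58958377234981 [-0.1872 -0.0419  0.3432  0.2388 -0.4156 -0.4013 -0.2046  0.4017 -0.1305
 -0.1916 -0.1053  0.5255 -0.2151 -0.4467]
[array([639., -44.,   6.])]
[ 0.6452 -0.2805  1.5648] 89.65730577411324 [ 0.1276 -0.0308 -0.2308 -0.1141 -0.0749  0.1224  0.1778  0.0227]
```

Run:
```python
import cv2
im=cv2.imread('pics/raw_scene0.png')
cv2.imwrite('pics/c4.png',cv2.resize(im[150:200,120:220],(800,400),interpolation=cv2.INTER_CUBIC))
```

```text
(no output)
```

View pics/c4.png

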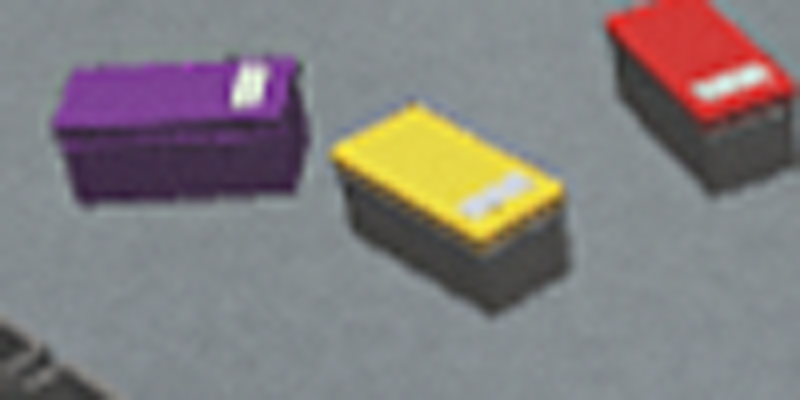

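```bash
cat >> h.py <<'E'
from scipy.spatial.transform import Rotation as R
LANE=np.array([.5543,.0722,1.8429])
def tgt(xyz,jaw_deg):
    """rows needed: jaw_deg = world heading of tool y (mod 180), tool x down"""
    from plant import get_state
    s=get_state(); p=np.array(s['tcp_pos']); Rc=R.from_euler('xyz',s['tcp_rot'])
    best=None
    for a in(jaw_deg,jaw_deg+180):
        a=np.radians(a); y=np.array([np.cos(a),np.sin(a),0]); x=np.array([0,0,-1.]); T=R.from_matrix(np.c_[x,y,np.cross(x,y)])
        rv=(T*Rc.inv()).as_rotvec(degrees=True)
        if best is None or np.linalg.norm(rv)<np.linalg.norm(best): best=rv
    print('t',s['time_s'],'pos',p.round(4),'d',(np.array(xyz)-p).round(4),'rv',best.round(2),'F',np.round(s['contact_force'],2),'w',round(s['grip_width'],3),'toolY',Rc.as_matrix()[:,1].round(3),'J',np.round(s['joints'],2))
def lane2w(x,y,z): return place(LANE,[x,y,z])[0]
def w2lane(p):
    d=np.array(p[:2])-LANE[:2]; c,s=np.cos(LANE[2]),np.sin(LANE[2]); return np.array([c*d[0]+s*d[1],-s*d[0]+c*d[1],p[2]])
E
python3 - <<'E'
from h import *
tgt([.645,-.2805,.12],-.34)
a=np.array([[i*.046,j*.022,k] for i in(-1,1) for j in(-1,1) for k in (0,.042)])
print(((proj('scene',place([.6452,-.2805,1.5648],a))-[120,150]+.5)*8-.5).round(0))
E
```

```text
t 0.1 pos [0.1827 0.571  0.2177] d [ 0.4623 -0.8515 -0.0977] rv [ 5.000e-02 -9.000e-02 -7.259e+01] F [-0.45 -0.22 -0.6 ] w 0.996 toolY [ 0.305  0.952 -0.002] J [ 1.18  0.13  1.49 -0.    1.52 -0.09]
[[351. 236.]
 [333. 149.]
 [437. 187.]
 [422. 101.]
 [499. 326.]
 [484. 237.]
 [586. 274.]
 [573. 186.]]
```

>>> {"fn": "apply_moves", "kwargs": {"translation": [[0.0193,-0.0355,0],[0.0193,-0.0355,0],[0.0193,-0.0355,0],[0.0193,-0.0355,0],[0.0193,-0.0355,0],[0.0193,-0.0355,0],[0.0193,-0.0355,0],[0.0193,-0.0355,0],[0.0193,-0.0355,0],[0.0193,-0.0355,0]], "twist": [[0,0,-3],[0,0,-3],[0,0,-3],[0,0,-3],[0,0,-3],[0,0,-3],[0,0,-3],[0,0,-3],[0,0,-3],[0,0,-3]], "grip": [0,0,0,0,0,0,0,0,0,0]}}

```text
time_s: 0.93
tcp_pos: [0.3761, 0.2146, 0.2184]
tcp_rot: [-2.249, 1.571, -3.084]
contact_force: [1.3, 0.8, 1.0]
grip_width: 1.003
```

>>> {"fn": "apply_moves", "kwargs": {"translation": [[0.0193,-0.0355,0],[0.0193,-0.0355,0],[0.0193,-0.0355,0],[0.0193,-0.0355,0],[0.0193,-0.0355,0],[0.0193,-0.0355,0],[0.0193,-0.0355,0],[0.0193,-0.0355,0],[0.0193,-0.0355,-0.01],[0.0193,-0.0355,-0.02]], "twist": [[0,0,-3],[0,0,-3],[0,0,-3],[0,0,-3],[0,0,-3],[0,0,-3],[0,0,-3],[0,0,-3],[0,0,-3],[0,0,-3]], "grip": [0,0,0,0,0,0,0,0,0,0]}}

```text
time_s: 1.77
tcp_pos: [0.5694, -0.1387, 0.192]
tcp_rot: [1.012, 1.566, -0.348]
contact_force: [0.6, 0.3, 1.3]
grip_width: 1.002
```

Run:
```python
from h import *
tgt([.645,-.2805,.10],-.34)
```

```text
t 1.7667 pos [ 0.5694 -0.1387  0.192 ] d [ 0.0756 -0.1418 -0.092 ] rv [  0.11   0.22 -12.4 ] F [0.64 0.25 1.35] w 1.002 toolY [0.978 0.209 0.004] J [-0.33  0.1   1.57 -0.    1.47 -0.54]
```

>>> {"fn": "apply_moves", "kwargs": {"translation": [[0.0189,-0.0355,-0.022],[0.0189,-0.0355,-0.022],[0.0189,-0.0355,-0.022],[0.0189,-0.035,-0.022],[0,0,0],[0,0,0]], "twist": [[0,0,-3.1],[0,0,-3.1],[0,0,-3.1],[0,0,-3.1],[0,0,0],[0,0,0]], "grip": [0,0,0,0,0,0]}}

```text
time_s: 2.27
tcp_pos: [0.634, -0.2654, 0.1046]
tcp_rot: [-2.035, 1.563, 2.672]
contact_force: [0.2, 1.3, 0.4]
grip_width: 0.999
```

Run:
```python
from h import *
tgt([.645,-.2805,.012],-.34)
from plant import grab_frame
f=grab_frame('scene')['frame']; cv2.imwrite('pics/s1.png',cv2.resize(f[110:220,90:240],(800,587),interpolation=cv2.INTER_CUBIC))
```

```text
t 2.2667 pos [ 0.634  -0.2654  0.1046] d [ 0.011  -0.0151 -0.0926] rv [-0.21 -0.41 -0.06] F [0.17 1.26 0.42] w 0.999 toolY [ 1.    -0.005 -0.007] J [-0.47  0.44  1.33 -0.    1.38 -0.47]
```

View pics/s1.png

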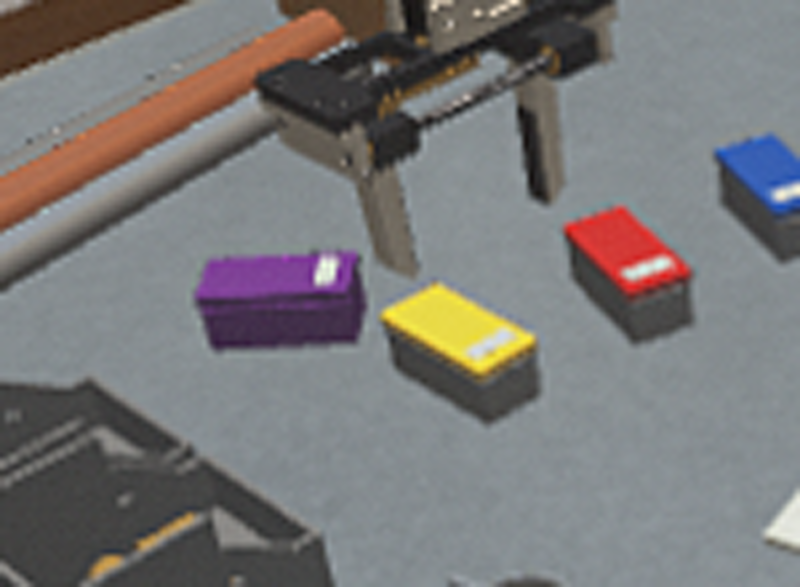

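>>> {"fn": "apply_moves", "kwargs": {"translation": [[0.011,-0.0151,0],[0,0,-0.018],[0,0,-0.018],[0,0,0],[0,0,0]], "twist": [[-0.2,-0.4,0],[0,0,0],[0,0,0],[0,0,0],[0,0,0]], "grip": [60,60,60,60,60]}}

```text
time_s: 2.73
tcp_pos: [0.6471, -0.2784, 0.075]
tcp_rot: [1.137, 1.563, -0.435]
contact_force: [-0.8, -0.3, 0.7]
grip_width: 0.767
```

Run:
```python
from h import *
tgt([.645,-.2805,.012],-.34)
from plant import grab_frame
f=grab_frame('scene')['frame']; cv2.imwrite('pics/s2.png',cv2.resize(f[110:220,90:240],(800,587),interpolation=cv2.INTER_CUBIC))
```

```text
t 2.7333 pos [ 0.6471 -0.2784  0.075 ] d [-0.0021 -0.0021 -0.063 ] rv [ 0.18  0.39 -0.28] F [-0.84 -0.34  0.66] w 0.767 toolY [ 1.    -0.001  0.007] J [-0.48  0.5   1.31  0.    1.33 -0.48]
```

View pics/s2.png

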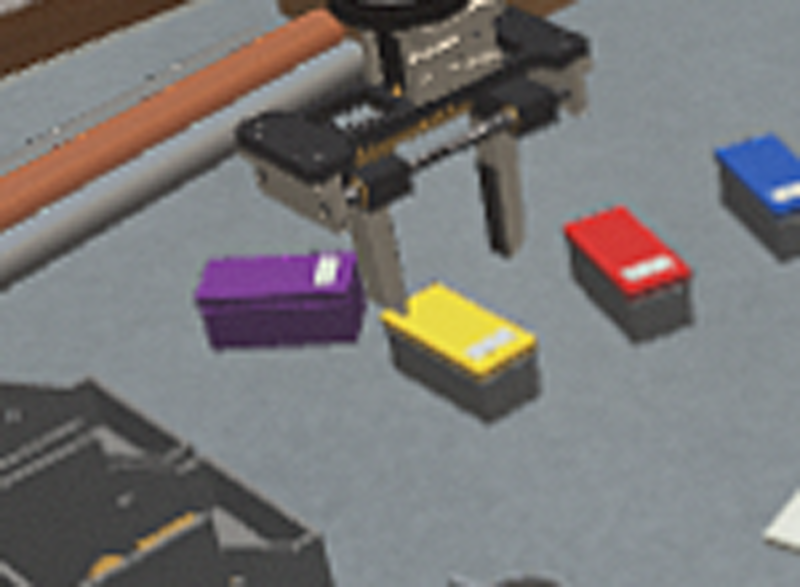

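Run:
```python
from h import *
for x in(.647+.036,.647-.036): print((proj('scene',[x,-.2784,.075])-[90,110]+.5)*16/3)
print((proj('scene',[.645,-.2805,.042])-[90,110]+.5)*16/3)
tgt([.645,-.2805,.012],-.34)
```

```text
[[403.04744452 307.62144258]]
[[501.51804351 254.04080423]]
[[461.90911626 325.00919893]]
t 2.7833 pos [ 0.6478 -0.279   0.0761] d [-0.0028 -0.0015 -0.0641] rv [ 0.24  0.49 -0.27] F [ 0.48 -0.17 -0.07] w 0.768 toolY [ 1.    -0.001  0.009] J [-0.48  0.5   1.31  0.    1.33 -0.48]
```

>>> {"fn": "apply_moves", "kwargs": {"translation": [[-0.002,-0.0015,-0.02],[0,0,-0.022],[0,0,-0.02],[0,0,0],[0,0,0]], "twist": [[0.2,0.4,-0.2],[0,0,0],[0,0,0],[0,0,0],[0,0,0]], "grip": [60,60,60,60,60]}}

```text
time_s: 3.2
tcp_pos: [0.6444, -0.2807, 0.0113]
tcp_rot: [-2.032, 1.569, 2.674]
contact_force: [-0.4, 0.6, -0.1]
grip_width: 0.767
```

>>> {"fn": "apply_moves", "kwargs": {"translation": [[0,0,0],[0,0,0],[0,0,0],[0,0,0],[0,0,0],[0,0,0]], "twist": [[0,0,0],[0,0,0],[0,0,0],[0,0,0],[0,0,0],[0,0,0]], "grip": [150,150,150,150,150,150]}}

```text
time_s: 3.7
tcp_pos: [0.646, -0.2817, 0.0132]
tcp_rot: [1.078, 1.569, -0.498]
contact_force: [-0.8, -0.5, 6.1]
grip_width: 0.471
```

Run:
```python
from h import *
tgt([.645,-.2805,.012],-.34)
from plant import grab_frame
f=grab_frame('scene')['frame']; cv2.imwrite('pics/s3.png',cv2.resize(f[110:220,90:240],(800,587),interpolation=cv2.INTER_CUBIC))
```

```text
t 3.7 pos [ 0.646  -0.2817  0.0132] d [-0.001   0.0012 -0.0012] rv [0.04 0.08 0.01] F [-0.79 -0.47  6.07] w 0.471 toolY [ 1.    -0.006  0.001] J [-0.48  0.57  1.33 -0.    1.24 -0.48]
```

View pics/s3.png

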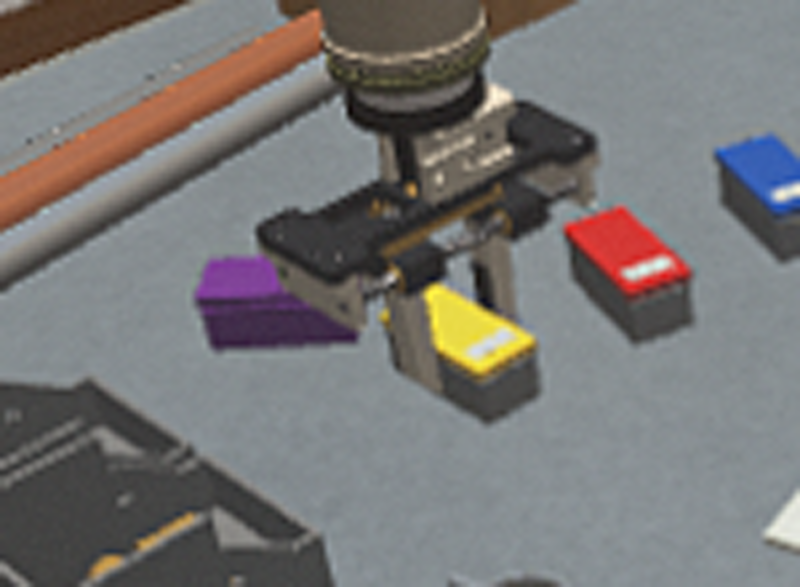

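>>> {"fn": "apply_moves", "kwargs": {"translation": [[0,0,0.02],[0,0,0.03],[0,0,0.03],[0,0,0.02],[0,0,0]], "twist": [[0,0,0],[0,0,0],[0,0,0],[0,0,0],[0,0,0]], "grip": [150,150,150,150,150]}}

```text
time_s: 4.17
tcp_pos: [0.6482, -0.2828, 0.1183]
tcp_rot: [1.096, 1.562, -0.481]
contact_force: [1.2, -1.1, 0.9]
grip_width: 0.471
```

Run:
```python
from h import *
tgt(lane2w(-.080,0,.10),105.6-90)
```

```text
t 4.1667 pos [ 0.6482 -0.2828  0.1183] d [-0.0724  0.278  -0.0183] rv [ 0.16  0.46 15.95] F [ 1.21 -1.09  0.91] w 0.471 toolY [ 1.    -0.006  0.008] J [-0.48  0.47  1.27  0.    1.4  -0.48]
```

>>> {"fn": "apply_moves", "kwargs": {"translation": [[-0.008,0.0309,0],[-0.008,0.0309,0],[-0.008,0.0309,0],[-0.008,0.0309,0],[-0.008,0.0309,0],[-0.008,0.0309,0],[-0.008,0.0309,0],[-0.008,0.0309,0],[-0.008,0.0309,0],[0,0,0]], "twist": [[0,0,1.77],[0,0,1.77],[0,0,1.77],[0,0,1.77],[0,0,1.77],[0,0,1.77],[0,0,1.77],[0,0,1.77],[0,0,1.77],[0,0,0]], "grip": [150,150,150,150,150,150,150,150,150,150]}}

```text
time_s: 5.0
tcp_pos: [0.5706, 0.002, 0.1097]
tcp_rot: [-2.431, 1.566, 2.559]
contact_force: [-0.0, -0.0, -2.3]
grip_width: 0.47
```

Run:
```python
from h import *
tgt(lane2w(-.080,0,.0185),105.6-90)
from plant import grab_frame
f=grab_frame('scene')['frame']; cv2.imwrite('pics/s4.png',cv2.resize(f[130:250,205:385],(800,533),interpolation=cv2.INTER_CUBIC))
```

```text
t 5.0 pos [0.5706 0.002  0.1097] d [ 0.0052 -0.0069 -0.0912] rv [-0.15 -0.23 -0.29] F [-0.03 -0.02 -2.31] w 0.47 toolY [ 0.962  0.274 -0.003] J [-0.09  0.13  1.69  0.    1.32 -0.37]
```

View pics/s4.png

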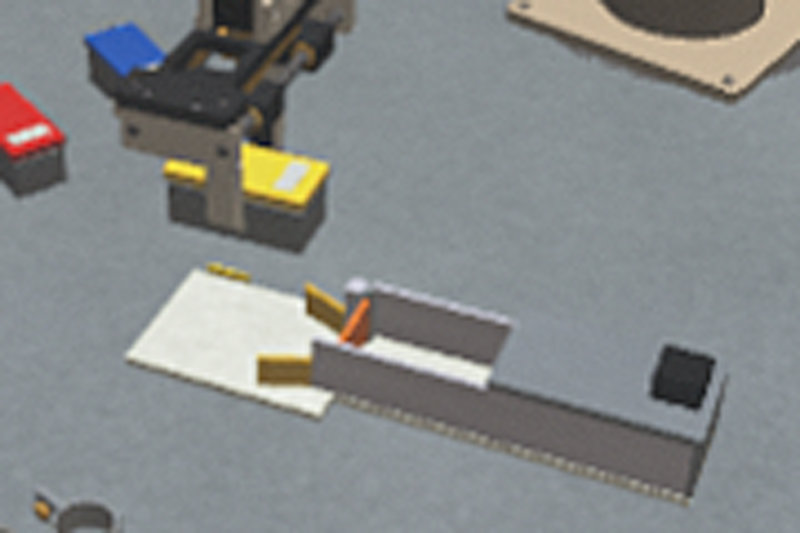

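>>> {"fn": "apply_moves", "kwargs": {"translation": [[0.004,-0.005,-0.02],[0,0,-0.03],[0,0,-0.02],[0,0,0],[0,0,0],[0,0,0]], "twist": [[0,0,0],[0,0,0],[0,0,0],[0,0,0],[0,0,0],[0,0,0]], "grip": [150,150,150,150,150,150]}}

```text
time_s: 5.55
tcp_pos: [0.5778, -0.0089, 0.0427]
tcp_rot: [1.011, 1.57, -0.289]
contact_force: [-0.0, 0.2, -1.1]
grip_width: 0.469
```

Run:
```python
from h import *
tgt(lane2w(-.080,0,.0185),105.6-90)
from plant import grab_frame
f=grab_frame('scene')['frame']; cv2.imwrite('pics/s5.png',cv2.resize(f[150:250,225:375],(800,533),interpolation=cv2.INTER_CUBIC))
```

```text
t 5.55 pos [ 0.5778 -0.0089  0.0427] d [-0.002   0.004  -0.0242] rv [0.01 0.03 0.07] F [-0.02  0.19 -1.14] w 0.469 toolY [0.963 0.268 0.   ] J [-0.1   0.22  1.72 -0.    1.2  -0.38]
```

View pics/s5.png

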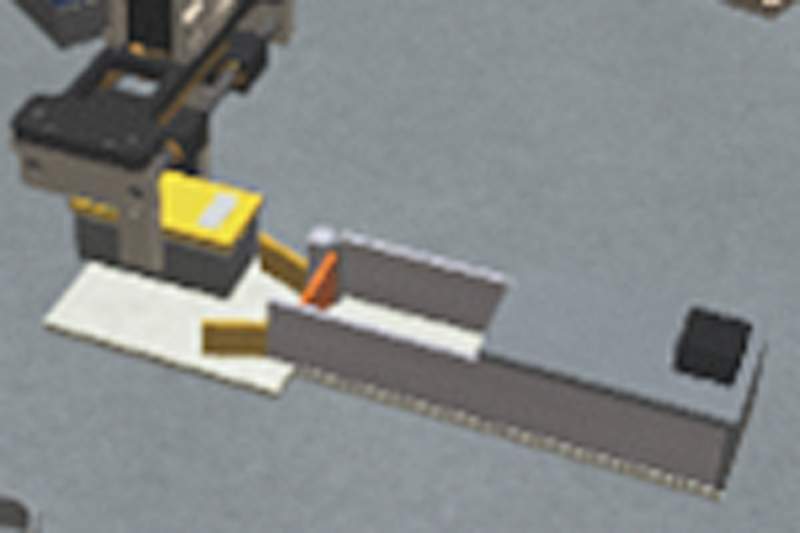

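>>> {"fn": "apply_moves", "kwargs": {"translation": [[-0.002,0.003,-0.008],[0,0,-0.006],[0,0,-0.004],[0,0,-0.003],[0,0,0],[0,0,0]], "twist": [[0,0,0],[0,0,0],[0,0,0],[0,0,0],[0,0,0],[0,0,0]], "grip": [150,150,150,150,150,150]}}

```text
time_s: 6.1
tcp_pos: [0.575, -0.0052, 0.0207]
tcp_rot: [-1.891, 1.57, 3.093]
contact_force: [-0.1, -0.5, -3.3]
grip_width: 0.47
```

Run:
```python
from h import *
tgt(lane2w(-.080,0,.0185),105.6-90)
```

```text
t 6.1 pos [ 0.575  -0.0052  0.0207] d [ 0.0008  0.0003 -0.0022] rv [-0.   -0.04  0.02] F [-0.05 -0.49 -3.33] w 0.47 toolY [ 0.963  0.269 -0.001] J [-0.1   0.25  1.73 -0.    1.16 -0.37]
```

>>> {"fn": "apply_moves", "kwargs": {"translation": [[0.001,0,-0.0015],[0,0,-0.001],[0,0,0],[0,0,0]], "twist": [[0,0,0],[0,0,0],[0,0,0],[0,0,0]], "grip": [150,150,150,150]}}

```text
time_s: 6.43
tcp_pos: [0.5769, -0.0053, 0.0191]
tcp_rot: [1.161, 1.57, -0.138]
contact_force: [-0.5, 0.4, 2.2]
grip_width: 0.469
```

Run:
```python
from h import *
tgt(lane2w(-.080,0,.0185),105.6-90)
from plant import grab_frame
for n in('scene','top'):
    f=grab_frame(n)['frame']; o=(225,165) if n=='scene' else (205,170); f=f[o[1]:o[1]+75,o[0]:o[0]+100]
    cv2.imwrite(f'pics/{n}6.png',cv2.resize(f,(800,600),interpolation=cv2.INTER_CUBIC))
```

```text
t 6.4333 pos [ 0.5769 -0.0053  0.0191] d [-0.0011  0.0005 -0.0006] rv [0.01 0.06 0.02] F [-0.49  0.4   2.21] w 0.469 toolY [0.963 0.269 0.001] J [-0.1   0.25  1.73 -0.    1.16 -0.37]
```

View pics/scene6.png

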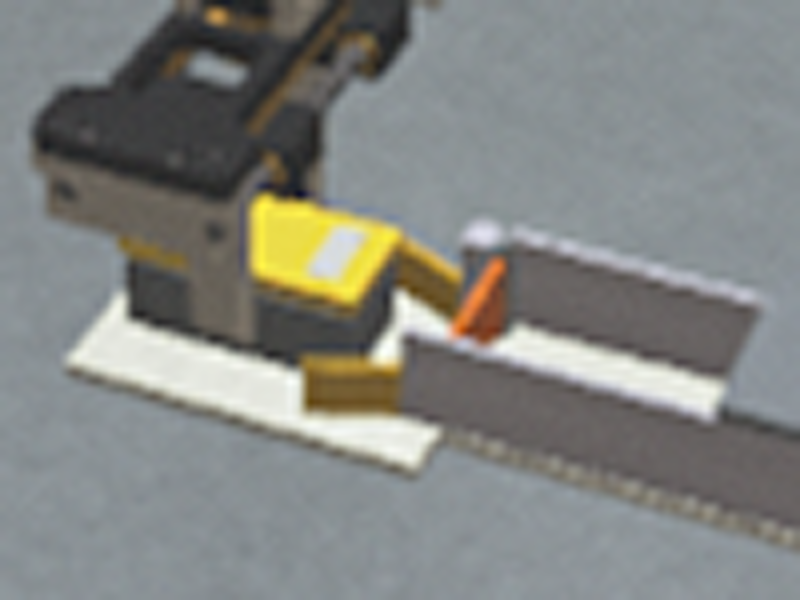

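View pics/top6.png

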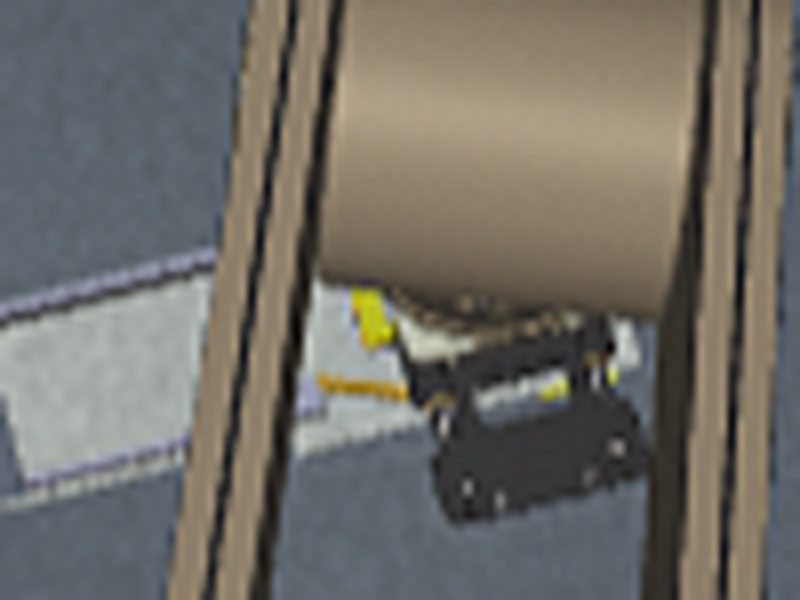

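>>> {"fn": "apply_moves", "kwargs": {"translation": [[0,0,0],[0,0,0],[0,0,0],[0,0,0.02],[0,0,0.04],[0,0,0.03],[0.004,-0.015,0],[0.008,-0.03,0],[0.006,-0.023,0],[0,0,0]], "twist": [[0,0,0],[0,0,0],[0,0,0],[0,0,0],[0,0,0],[0,0,0],[0,0,0],[0,0,0],[0,0,0],[0,0,0]], "grip": [75,75,75,75,75,75,200,255,255,255]}}

```text
time_s: 7.37
tcp_pos: [0.5951, -0.0771, 0.1089]
tcp_rot: [0.329, 1.569, -0.972]
contact_force: [-0.9, -0.3, -0.6]
grip_width: 0.47
```

Run:
```python
from h import *
tgt(lane2w(-.150,0,.014),105.6-90)
from plant import grab_frame
for n in('scene','top'):
    f=grab_frame(n)['frame']; o=(225,165) if n=='scene' else (205,170); f=f[o[1]:o[1]+75,o[0]:o[0]+100]
    cv2.imwrite(f'pics/{n}7.png',cv2.resize(f,(800,600),interpolation=cv2.INTER_CUBIC))
```

```text
t 7.3667 pos [ 0.5951 -0.0771  0.1089] d [-0.0005  0.0048 -0.0949] rv [0.11 0.07 0.16] F [-0.87 -0.27 -0.63] w 0.47 toolY [0.964 0.266 0.001] J [-0.21  0.2   1.61 -0.    1.33 -0.48]
```

View pics/scene7.png

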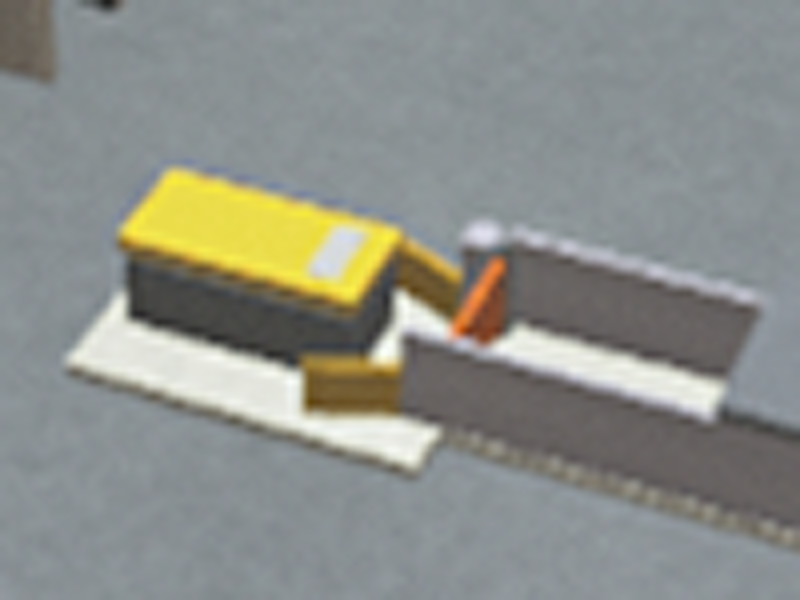

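View pics/top7.png

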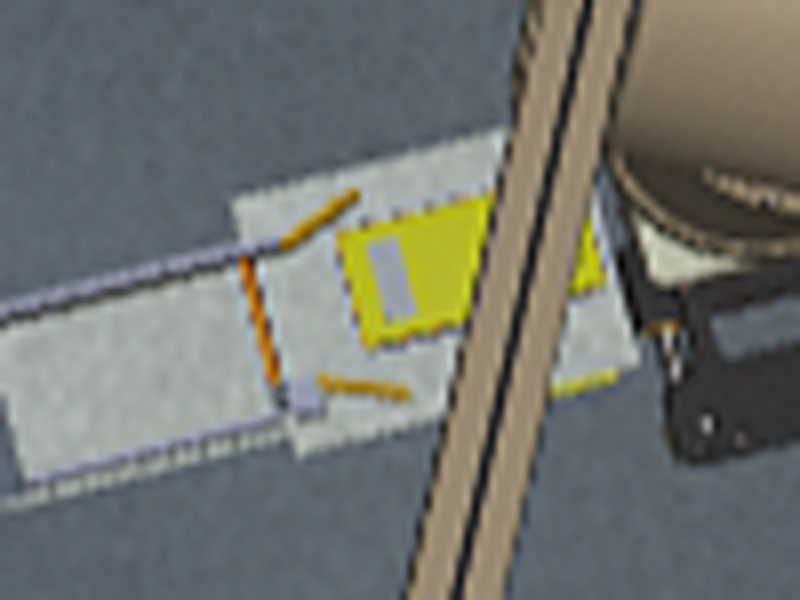

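Run:
```python
from h import *
np.set_printoptions(precision=4,suppress=True)
z=.048
t=crop([(337,235),(370,350),(605,287)],8,(205,170)); s=crop([(120,240),(172,170),(403,237),(352,303)],8,(225,165))
a=lambda i,j:[i*.046,j*.022,z]
o1=('top',np.array([a(1,-1),a(1,1),a(-1,1)]),t);o2=('scene',np.array([a(-1,-1),a(-1,1),a(1,1),a(1,-1)]),s)
for o in([o1],[o2],[o1,o2]):
    p,f=fit(o,[.57,0,1.84]);print(w2lane([*p[:2],0]),np.degrees(p[2]-LANE[2]),np.abs(f).max())
from plant import get_state
st=get_state();print(w2lane(st['tcp_pos']))
```

```text
[-0.0808 -0.0006  0.    ] 0.15638800971572467 0.5738798554558571
[-0.08   -0.0036  0.    ] -0.20428841792900349 0.5273239614569434
[-0.0806 -0.0017  0.    ] 0.2141897446860899 0.8063210210079603
[-0.1514  0.0009  0.1082]
```

>>> {"fn": "apply_moves", "kwargs": {"translation": [[0,0,-0.02],[0,0,-0.03],[0,0,-0.025],[0,0,-0.012],[0,0,-0.006],[0,0,0],[0,0,0]], "twist": [[0,0,0],[0,0,0],[0,0,0],[0,0,0],[0,0,0],[0,0,0],[0,0,0]], "grip": [255,255,255,255,255,255,255]}}

```text
time_s: 8.05
tcp_pos: [0.5949, -0.0729, 0.0165]
tcp_rot: [1.181, 1.57, -0.117]
contact_force: [-0.3, 0.3, 0.4]
grip_width: 0.003
```

Run:
```python
from h import *
tgt(lane2w(-.150,0,.014),105.6-90)
from plant import get_state
print(w2lane(get_state()['tcp_pos']))
```

```text
t 8.05 pos [ 0.5949 -0.0729  0.0165] d [-0.0003  0.0007 -0.0025] rv [ 0.01  0.05 -0.  ] F [-0.26  0.25  0.35] w 0.003 toolY [0.963 0.269 0.001] J [-0.21  0.31  1.67  0.    1.16 -0.48]
[-1.50707995e-01 -1.07107753e-04  1.64589234e-02]
```

>>> {"fn": "apply_moves", "kwargs": {"translation": [[-0.0011,0.0039,-0.001],[-0.0011,0.0039,0],[-0.0011,0.0039,0],[-0.0011,0.0039,0],[-0.0011,0.0039,0],[-0.0011,0.0039,0],[-0.0011,0.0039,0],[-0.0011,0.0039,0],[-0.001,0.0039,0],[-0.001,0.0039,0]], "twist": [[0,0,0],[0,0,0],[0,0,0],[0,0,0],[0,0,0],[0,0,0],[0,0,0],[0,0,0],[0,0,0],[0,0,0]], "grip": [255,255,255,255,255,255,255,255,255,255]}}

```text
time_s: 8.88
tcp_pos: [0.5834, -0.0339, 0.0146]
tcp_rot: [0.391, 1.571, -0.908]
contact_force: [1.1, -2.9, 1.2]
grip_width: 0.002
```

```bash
cat > look.py <<'E'
import sys
from h import *
from plant import get_state,grab_frame
s=get_state(); l=w2lane(s['tcp_pos']); c,sn=np.cos(LANE[2]),np.sin(LANE[2]); F=s['contact_force']
print('t',round(s['time_s'],2),'lane tcp mm',(l*1000).round(1),'front',round(l[0]*1000+7.5,1),'Flane',round(c*F[0]+sn*F[1],2),round(-sn*F[0]+c*F[1],2),round(F[2],2))
f=grab_frame('scene')['frame']; o=(235,165)
cv2.imwrite(f'pics/p{sys.argv[1]}.png',cv2.resize(f[o[1]:o[1]+90,o[0]:o[0]+133],(798,540),interpolation=cv2.INTER_CUBIC))
E
python3 look.py 1
```

```text
t 8.88 lane tcp mm [-110.1    0.4   14.6] front -102.6 Flane -3.11 -0.27 1.2
```

View pics/p1.png

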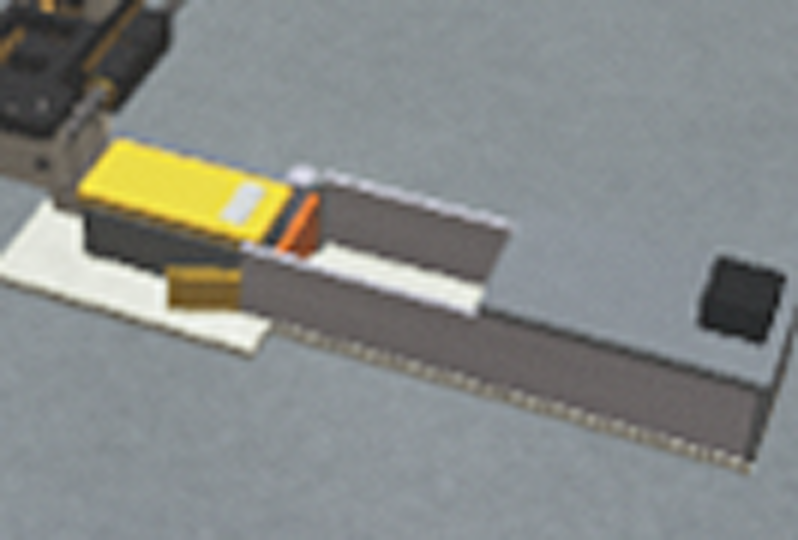

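>>> {"fn": "apply_moves", "kwargs": {"translation": [[-0.0008,0.0029,0],[-0.0008,0.0029,0],[-0.0008,0.0029,0],[-0.0008,0.0029,0],[-0.0008,0.0029,0],[-0.0008,0.0029,0],[-0.0008,0.0029,0],[-0.0008,0.0029,0]], "twist": [[0,0,0],[0,0,0],[0,0,0],[0,0,0],[0,0,0],[0,0,0],[0,0,0],[0,0,0]], "grip": [255,255,255,255,255,255,255,255]}}

```text
time_s: 9.6
tcp_pos: [0.5771, -0.011, 0.0145]
tcp_rot: [-0.044, 1.571, -1.343]
contact_force: [2.5, -3.9, -0.4]
grip_width: 0.005
```

```bash
python3 look.py 2
```

```text
t 9.6 lane tcp mm [-86.2   0.4  14.5] front -78.7 Flane -4.4 -1.33 -0.42
```

View pics/p2.png

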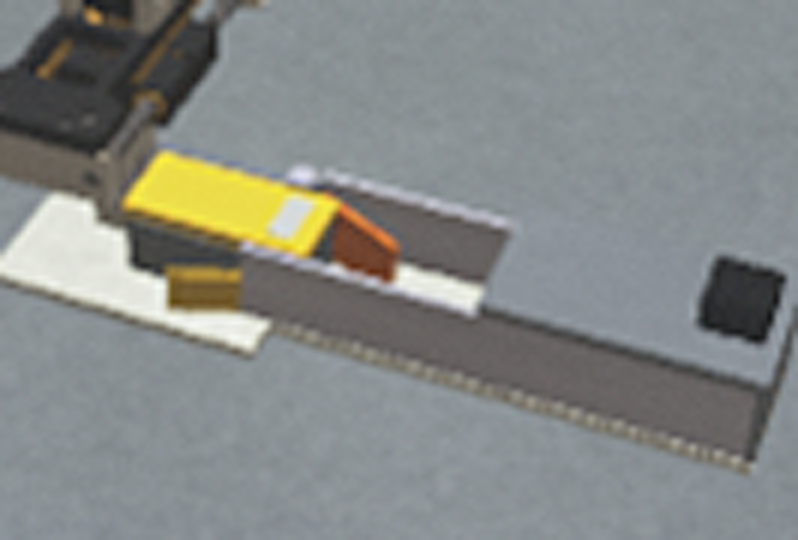

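>>> {"fn": "apply_moves", "kwargs": {"translation": [[-0.0008,0.0029,0],[-0.0008,0.0029,0],[-0.0008,0.0029,0],[-0.0008,0.0029,0],[-0.0008,0.0029,0],[-0.0008,0.0029,0],[-0.0008,0.0029,0],[-0.0008,0.0029,0],[-0.0008,0.0029,0],[-0.0008,0.0029,0]], "twist": [[0,0,0],[0,0,0],[0,0,0],[0,0,0],[0,0,0],[0,0,0],[0,0,0],[0,0,0],[0,0,0],[0,0,0]], "grip": [255,255,255,255,255,255,255,255,255,255]}}

```text
time_s: 10.48
tcp_pos: [0.5689, 0.0184, 0.0144]
tcp_rot: [-2.253, 1.571, 2.732]
contact_force: [-0.2, -2.5, -0.5]
grip_width: 0.003
```

>>> {"fn": "apply_moves", "kwargs": {"translation": [[-0.0008,0.0029,0],[-0.0008,0.0029,0],[-0.0008,0.0029,0],[-0.0008,0.0029,0],[-0.0008,0.0029,0],[-0.0008,0.0029,0],[-0.0008,0.0029,0],[-0.0008,0.0029,0],[-0.0008,0.0029,0],[-0.0008,0.0029,0]], "twist": [[0,0,0],[0,0,0],[0,0,0],[0,0,0],[0,0,0],[0,0,0],[0,0,0],[0,0,0],[0,0,0],[0,0,0]], "grip": [255,255,255,255,255,255,255,255,255,255]}}

```text
time_s: 11.32
tcp_pos: [0.5611, 0.0473, 0.0145]
tcp_rot: [2.067, 1.571, 0.768]
contact_force: [0.7, -0.4, -1.2]
grip_width: 0.003
```

```bash
python3 look.py 3
```

```text
t 11.32 lane tcp mm [-25.8   0.2  14.5] front -18.3 Flane -0.59 -0.55 -1.23
```

View pics/p3.png

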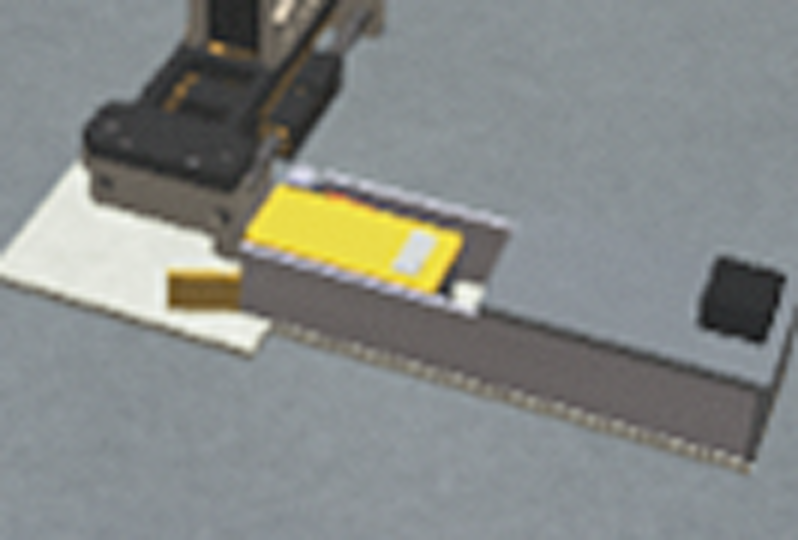

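>>> {"fn": "apply_moves", "kwargs": {"translation": [[-0.0008,0.0029,0],[-0.0008,0.0029,0],[-0.0008,0.0029,0],[-0.0008,0.0029,0],[-0.0008,0.0029,0],[-0.0008,0.0029,0],[-0.0008,0.0029,0],[-0.0008,0.0029,0],[-0.0008,0.0029,0],[-0.0008,0.0029,0]], "twist": [[0,0,0],[0,0,0],[0,0,0],[0,0,0],[0,0,0],[0,0,0],[0,0,0],[0,0,0],[0,0,0],[0,0,0]], "grip": [255,255,255,255,255,255,255,255,255,255]}}

```text
time_s: 12.2
tcp_pos: [0.553, 0.0763, 0.0145]
tcp_rot: [2.139, 1.571, 0.841]
contact_force: [2.0, -1.5, 0.4]
grip_width: 0.005
```

>>> {"fn": "apply_moves", "kwargs": {"translation": [[-0.0008,0.0029,0],[-0.0008,0.0029,0],[-0.0008,0.0029,0],[-0.0008,0.0029,0],[-0.0008,0.0029,0],[-0.0008,0.0029,0],[-0.0008,0.0029,0],[-0.0008,0.0029,0],[-0.0008,0.0029,0],[-0.0008,0.0029,0]], "twist": [[0,0,0],[0,0,0],[0,0,0],[0,0,0],[0,0,0],[0,0,0],[0,0,0],[0,0,0],[0,0,0],[0,0,0]], "grip": [255,255,255,255,255,255,255,255,255,255]}}

```text
time_s: 13.03
tcp_pos: [0.5451, 0.1052, 0.0145]
tcp_rot: [0.719, 1.571, -0.58]
contact_force: [1.1, -1.5, 0.4]
grip_width: 0.004
```

```bash
python3 look.py 4
```

```text
t 13.03 lane tcp mm [34.3  0.  14.5] front 41.8 Flane -1.78 -0.67 0.35
```

View pics/p4.png

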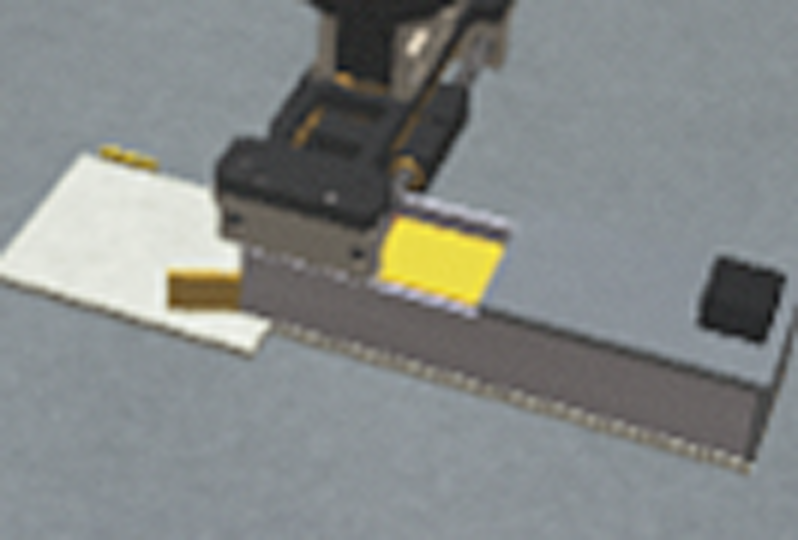

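>>> {"fn": "apply_moves", "kwargs": {"translation": [[-0.0004,0.0015,0],[-0.0004,0.0014,0],[-0.0004,0.0015,0],[-0.0004,0.0014,0],[-0.0004,0.0015,0],[-0.0004,0.0014,0],[-0.0004,0.0015,0],[-0.0004,0.0014,0],[-0.0003,0.001,0],[-0.0003,0.001,0]], "twist": [[0,0,0],[0,0,0],[0,0,0],[0,0,0],[0,0,0],[0,0,0],[0,0,0],[0,0,0],[0,0,0],[0,0,0]], "grip": [255,255,255,255,255,255,255,255,255,255]}}

```text
time_s: 13.92
tcp_pos: [0.5413, 0.1187, 0.0145]
tcp_rot: [-0.617, 1.571, -1.915]
contact_force: [0.9, -1.5, 0.2]
grip_width: 0.002
```

>>> {"fn": "apply_moves", "kwargs": {"translation": [[-0.0003,0.001,0],[-0.0003,0.001,0],[-0.0003,0.001,0],[-0.0003,0.001,0]], "twist": [[0,0,0],[0,0,0],[0,0,0],[0,0,0]], "grip": [255,255,255,255]}}

```text
time_s: 14.25
tcp_pos: [0.5401, 0.1226, 0.0145]
tcp_rot: [-1.04, 1.571, -2.339]
contact_force: [0.6, -2.2, 0.9]
grip_width: 0.01
```

```bash
python3 look.py 5
```

```text
t 14.25 lane tcp mm [52.4  0.2 14.5] front 59.9 Flane -2.24 0.05 0.9
```

View pics/p5.png

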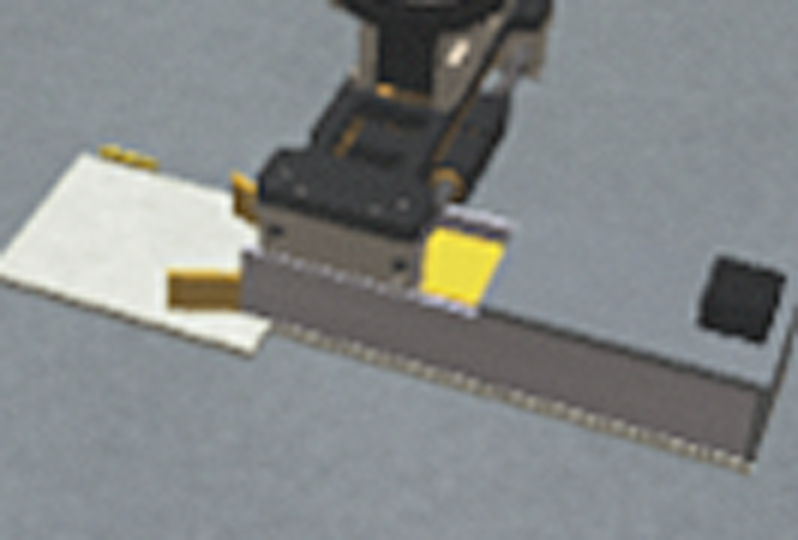

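>>> {"fn": "apply_moves", "kwargs": {"translation": [[-0.0003,0.001,0],[-0.0003,0.001,0],[-0.0002,0.001,0],[-0.0003,0.001,0]], "twist": [[0,0,0],[0,0,0],[0,0,0],[0,0,0]], "grip": [255,255,255,255]}}

```text
time_s: 14.63
tcp_pos: [0.539, 0.1266, 0.0145]
tcp_rot: [-0.443, 1.571, -1.742]
contact_force: [1.4, -3.0, 0.4]
grip_width: 0.003
```

>>> {"fn": "apply_moves", "kwargs": {"translation": [[-0.0003,0.001,0],[-0.0002,0.001,0],[-0.0003,0.001,0]], "twist": [[0,0,0],[0,0,0],[0,0,0]], "grip": [255,255,255]}}

```text
time_s: 14.88
tcp_pos: [0.5382, 0.1297, 0.0145]
tcp_rot: [1.264, 1.571, -0.035]
contact_force: [1.5, -1.4, 0.6]
grip_width: 0.006
```

Front is at about 67 mm, with no stop felt yet.

>>> {"fn": "apply_moves", "kwargs": {"translation": [[-0.0003,0.001,0],[-0.0002,0.001,0],[-0.0003,0.001,0]], "twist": [[0,0,0],[0,0,0],[0,0,0]], "grip": [255,255,255]}}

```text
time_s: 15.13
tcp_pos: [0.5373, 0.1326, 0.0145]
tcp_rot: [-1.544, 1.571, -2.842]
contact_force: [0.3, -1.8, 1.7]
grip_width: 0.005
```

>>> {"fn": "apply_moves", "kwargs": {"translation": [[-0.0003,0.001,0],[-0.0002,0.001,0],[-0.0003,0.001,0]], "twist": [[0,0,0],[0,0,0],[0,0,0]], "grip": [255,255,255]}}

```text
time_s: 15.38
tcp_pos: [0.5365, 0.1356, 0.0145]
tcp_rot: [-1.411, 1.571, -2.71]
contact_force: [0.9, -2.0, 1.3]
grip_width: 0.007
```

```bash
python3 look.py 6
```

```text
t 15.38 lane tcp mm [65.9  0.1 14.5] front 73.4 Flane -2.16 -0.38 1.27
```

View pics/p6.png

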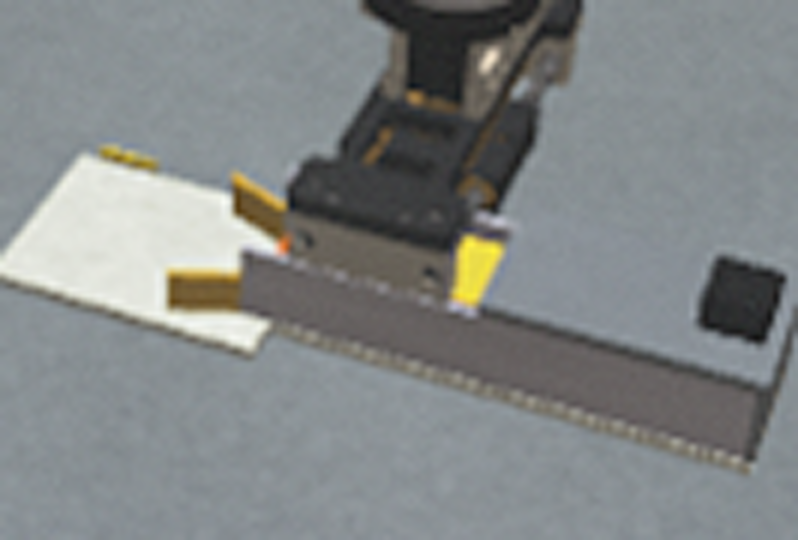

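>>> {"fn": "apply_moves", "kwargs": {"translation": [[-0.0003,0.001,0],[-0.0002,0.001,0],[-0.0003,0.001,0]], "twist": [[0,0,0],[0,0,0],[0,0,0]], "grip": [255,255,255]}}

```text
time_s: 15.68
tcp_pos: [0.5357, 0.1386, 0.0145]
tcp_rot: [-1.435, 1.571, -2.734]
contact_force: [1.1, -1.9, 0.8]
grip_width: 0.002
```

>>> {"fn": "apply_moves", "kwargs": {"translation": [[-0.0003,0.001,0],[-0.0002,0.001,0],[-0.0003,0.001,0]], "twist": [[0,0,0],[0,0,0],[0,0,0]], "grip": [255,255,255]}}

```text
time_s: 15.93
tcp_pos: [0.5349, 0.1416, 0.0145]
tcp_rot: [-1.087, 1.571, -2.386]
contact_force: [0.6, -1.7, 0.8]
grip_width: 0.007
```

>>> {"fn": "apply_moves", "kwargs": {"translation": [[-0.0003,0.001,0],[-0.0002,0.001,0],[-0.0003,0.001,0]], "twist": [[0,0,0],[0,0,0],[0,0,0]], "grip": [255,255,255]}}

```text
time_s: 16.18
tcp_pos: [0.5341, 0.1446, 0.0145]
tcp_rot: [-1.234, 1.571, -2.532]
contact_force: [1.4, -1.8, 1.0]
grip_width: 0.005
```

>>> {"fn": "apply_moves", "kwargs": {"translation": [[-0.0003,0.001,0],[-0.0002,0.001,0],[-0.0003,0.001,0]], "twist": [[0,0,0],[0,0,0],[0,0,0]], "grip": [255,255,255]}}

```text
time_s: 16.43
tcp_pos: [0.5335, 0.1471, 0.0145]
tcp_rot: [-0.037, 1.57, -1.336]
contact_force: [0.4, -6.7, 0.6]
grip_width: 0.008
```

```bash
python3 look.py 7
```

```text
t 16.43 lane tcp mm [77.8 -0.1 14.5] front 85.3 Flane -6.53 1.37 0.64
```

View pics/p7.png

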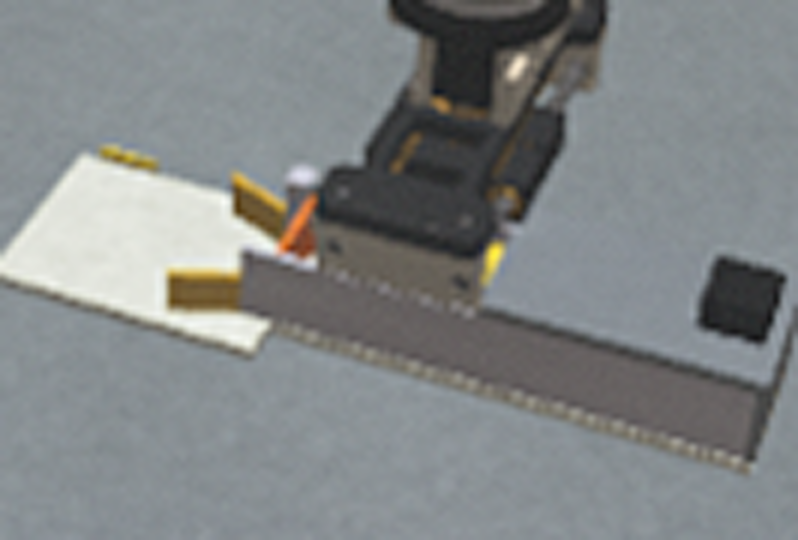

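>>> {"fn": "apply_moves", "kwargs": {"translation": [[-0.0003,0.001,0],[-0.0002,0.001,0],[-0.0003,0.001,0]], "twist": [[0,0,0],[0,0,0],[0,0,0]], "grip": [255,255,255]}}

```text
time_s: 16.73
tcp_pos: [0.5328, 0.1496, 0.0145]
tcp_rot: [-0.08, 1.569, -1.379]
contact_force: [2.0, -7.1, 1.3]
grip_width: 0.004
```

```bash
python3 look.py 8
```

```text
t 16.73 lane tcp mm [80.3 -0.1 14.5] front 87.8 Flane -7.36 -0.01 1.32
```

View pics/p8.png

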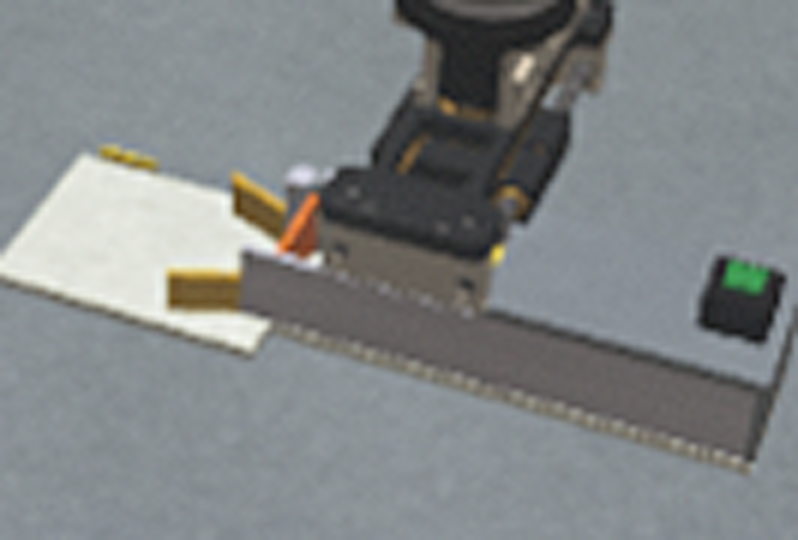

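The green flag has started to rise, at about (746,275).

>>> {"fn": "apply_moves", "kwargs": {"translation": [[-0.0003,0.001,0],[-0.0002,0.001,0],[-0.0003,0.001,0]], "twist": [[0,0,0],[0,0,0],[0,0,0]], "grip": [255,255,255]}}

```text
time_s: 17.03
tcp_pos: [0.5321, 0.1525, 0.0146]
tcp_rot: [-0.036, 1.569, -1.335]
contact_force: [0.7, -6.8, 1.8]
grip_width: 0.003
```

```bash
python3 look.py 9
```

```text
t 17.03 lane tcp mm [83.3 -0.2 14.6] front 90.8 Flane -6.76 1.14 1.84
```

View pics/p9.png

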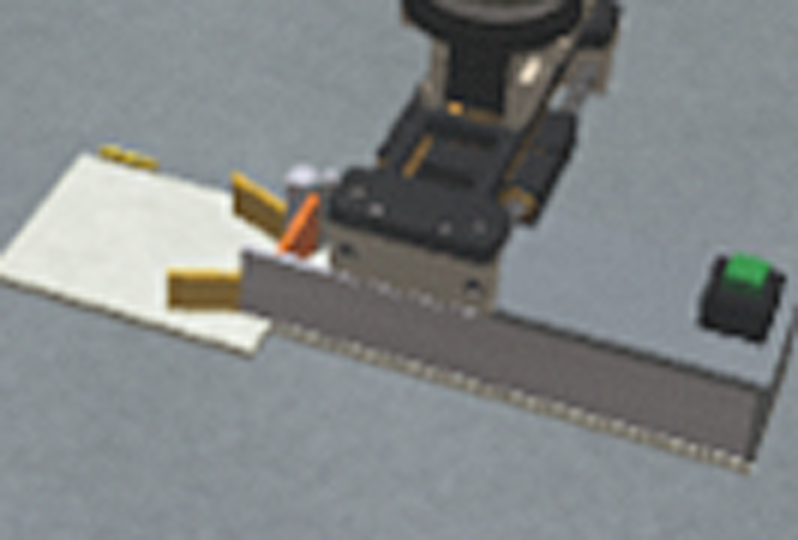

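>>> {"fn": "apply_moves", "kwargs": {"translation": [[-0.0003,0.001,0],[-0.0002,0.001,0]], "twist": [[0,0,0],[0,0,0]], "grip": [255,255]}}

```text
time_s: 17.25
tcp_pos: [0.5315, 0.1545, 0.0145]
tcp_rot: [-0.155, 1.569, -1.454]
contact_force: [2.0, -8.6, 2.2]
grip_width: 0.005
```

```bash
python3 look.py 10
python3 - <<'E'
from h import *
from plant import grab_frame
f=grab_frame('scene')['frame']; cv2.imwrite('pics/flag10.png',cv2.resize(f[195:230,345:385],(640,560),interpolation=cv2.INTER_CUBIC))
for z in(.075,.080,.085,.09): print(z,(proj('scene',lane2w(.203,.005,z))-[345,195]+.5)*16-.5)
E
```

```text
t 17.25 lane tcp mm [85.4 -0.1 14.5] front 92.9 Flane -8.86 0.38 2.15
0.075 [[227.8363091  280.54258506]]
0.08 [[232.54674428 256.69377419]]
0.085 [[237.28532329 232.69171803]]
0.09 [[242.05227908 208.53502925]]
```

View pics/flag10.png

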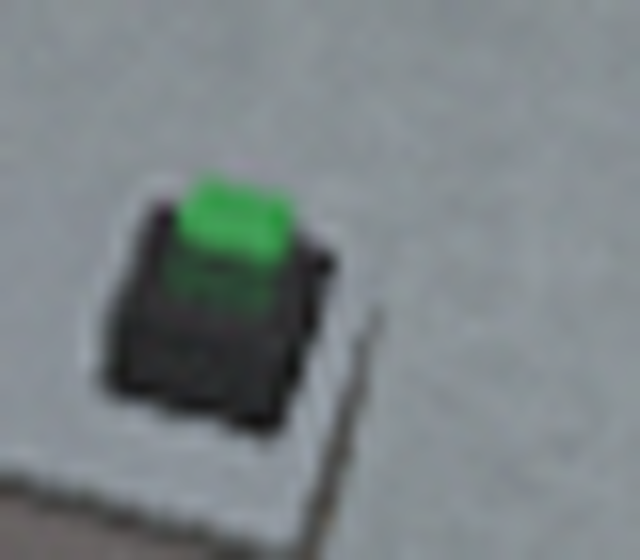

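>>> {"fn": "apply_moves", "kwargs": {"translation": [[-0.0003,0.001,0]], "twist": [[0,0,0]], "grip": [255]}}

```text
time_s: 17.43
tcp_pos: [0.5313, 0.1554, 0.0145]
tcp_rot: [-0.101, 1.569, -1.4]
contact_force: [1.5, -8.0, 2.2]
grip_width: 0.004
```

>>> {"fn": "apply_moves", "kwargs": {"translation": [[0,0,0]], "twist": [[0,0,0]], "grip": [255]}}

```text
time_s: 17.52
tcp_pos: [0.5312, 0.1556, 0.0145]
tcp_rot: [-0.121, 1.569, -1.42]
contact_force: [1.4, -7.1, 2.0]
grip_width: 0.004
```

```bash
python3 look.py 11
python3 - <<'E'
from h import *
from plant import grab_frame
f=grab_frame('scene')['frame']; cv2.imwrite('pics/flag11.png',cv2.resize(f[195:230,345:385],(640,560),interpolation=cv2.INTER_CUBIC))
E
```

```text
t 17.52 lane tcp mm [86.5 -0.2 14.5] front 94.0 Flane -7.2 0.52 1.99
```

View pics/flag11.png

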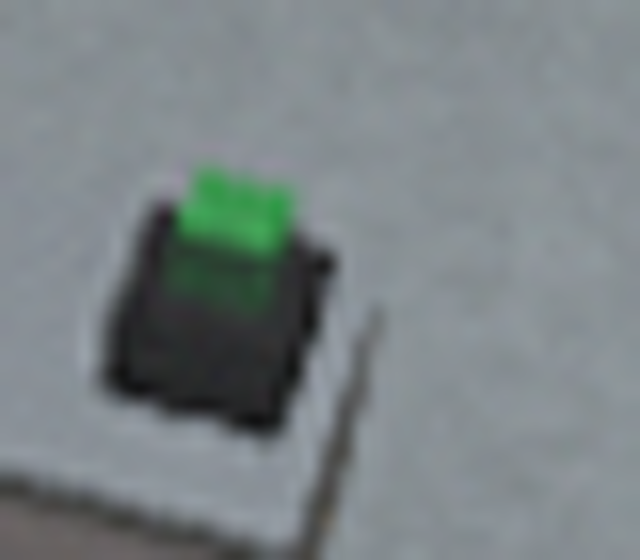

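>>> {"fn": "apply_moves", "kwargs": {"translation": [[-0.0002,0.0006,0],[0,0,0]], "twist": [[0,0,0],[0,0,0]], "grip": [255,255]}}

```text
time_s: 17.78
tcp_pos: [0.531, 0.1561, 0.0145]
tcp_rot: [-0.098, 1.569, -1.397]
contact_force: [1.5, -7.4, 1.7]
grip_width: 0.003
```

Force is steady at about 7 N, so the plate is still yielding and is short of solid. I'll back off 6 mm and lift out.

>>> {"fn": "apply_moves", "kwargs": {"translation": [[0.0005,-0.002,0],[0.0005,-0.002,0],[0.0005,-0.002,0],[0,0,0.01],[0,0,0.03],[0,0,0.03],[0,0,0.03],[0.01,-0.03,0.02],[0.01,-0.035,0.02],[0.01,-0.035,0]], "twist": [[0,0,0],[0,0,0],[0,0,0],[0,0,0],[0,0,0],[0,0,0],[0,0,0],[0,0,0],[0,0,0],[0,0,0]], "grip": [255,255,255,255,255,255,255,255,255,255]}}

```text
time_s: 18.62
tcp_pos: [0.5654, 0.051, 0.1611]
tcp_rot: [1.34, 1.562, 0.043]
contact_force: [1.2, -0.3, 0.3]
grip_width: 0.004
```

>>> {"fn": "apply_moves", "kwargs": {"translation": [[0.01,-0.035,0.01],[0.01,-0.035,0.01],[0.01,-0.035,0.01],[0.005,-0.02,0],[0,0,0],[0,0,0]], "twist": [[0,0,0],[0,0,0],[0,0,0],[0,0,0],[0,0,0],[0,0,0]], "grip": [255,255,255,255,255,255]}}

```text
time_s: 19.12
tcp_pos: [0.5973, -0.0746, 0.185]
tcp_rot: [2.354, 1.57, 1.052]
contact_force: [0.1, 0.4, -0.1]
grip_width: 0.005
```

```bash
python3 look.py 12
python3 - <<'E'
from h import *
from plant import grab_frame
f=grab_frame('top')['frame']; cv2.imwrite('pics/top12.png',cv2.resize(f,(800,600),interpolation=cv2.INTER_CUBIC))
cv2.imwrite('pics/top12c.png',cv2.resize(f[170:260,155:305],(800,480),interpolation=cv2.INTER_CUBIC))
E
```

```text
t 19.12 lane tcp mm [-153.   -2.  185.] front -145.5 Flane 0.34 -0.19 -0.1
```

View pics/p12.png

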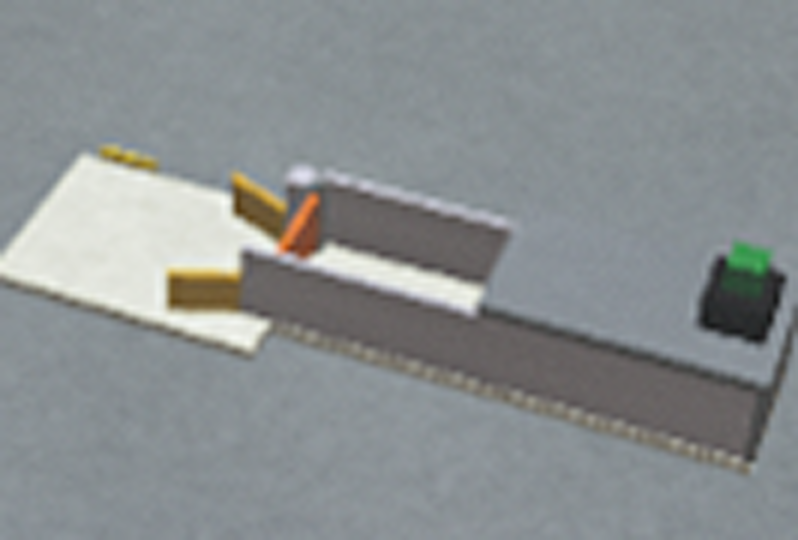

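View pics/top12.png

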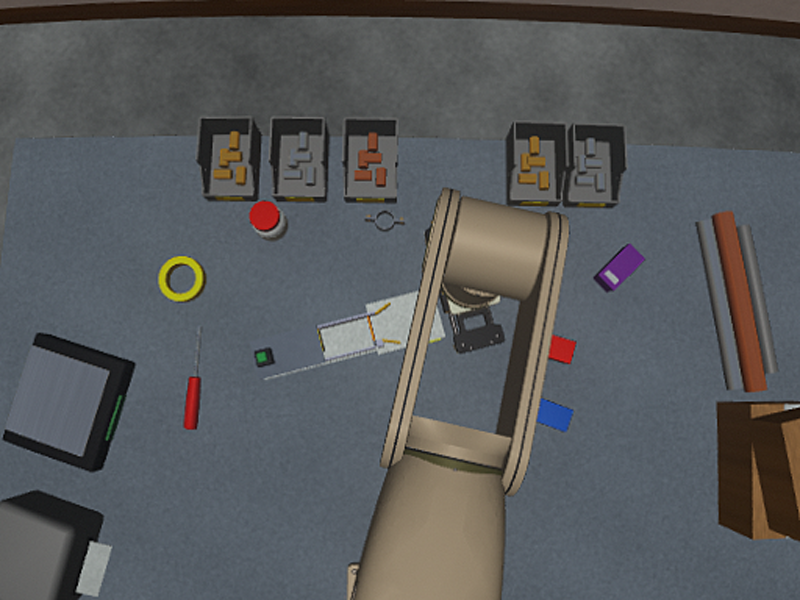

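View pics/top12c.png

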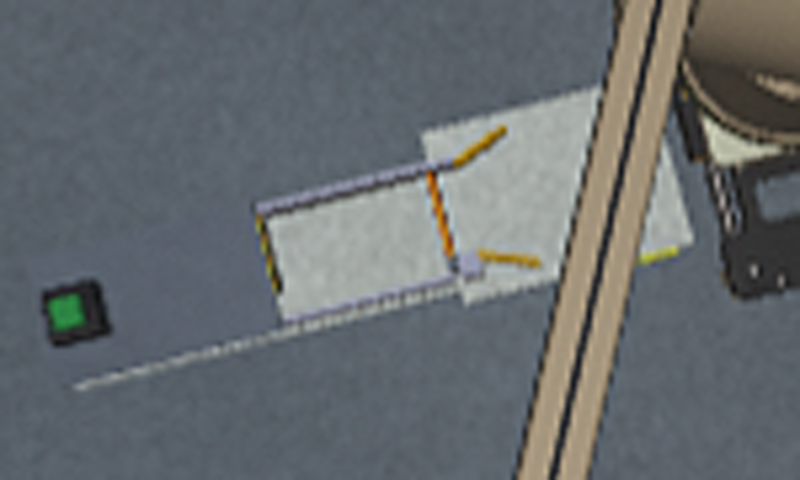

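The flap is shut, at about (442,213) in the top crop. The case's rear edge is at the cover's edge, at about (268,250). The flag stands well up, at about (748,260) in the scene crop, and the neighbouring things are where they were.

```bash
python3 -c "
from plant import finish_job
print(finish_job())"
```

```text
the job is handed in; nothing more can be done
None
```

The yellow case is under the cover against the hidden stop, the green flag is well up and the flap has shut behind it. I handed the job in at about 19 s, well inside the 54 s limit.

- **Placing:** I gripped the case across its width, set it lengthwise on the ledge and let go. The pictures put it about 1–2 mm off the lane's centre line (the scene camera alone said 3.6 mm) and within about 0.2° of straight.
- **Pushing:** I pushed its rear end with closed fingers through the flap. The last stretch went in steps of about 1 mm.
- **At the stop:** The stop met the case with its rear end at about lane x = 85 mm. I pushed on about 9 mm at a steady 7 N or so, with one reading of 8.9 N. It was still yielding when I stopped, so the case was not rammed.
- **Last checks:** After I backed off and lifted out, the pictures showed the flap shut and the case's rear edge just visible at the cover's edge. The flag's rise reads roughly 12–13 mm of 15, estimated from the picture. The force on the hand was about zero.
- **Other things:** The tape, jar, small clamp, screwdriver and purple case were unmoved. The arm partly hid the red and blue cases and fully hid the larger clamp in that last view, so I could not check them completely. The hand never came near them at low height.

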